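# Close a cooler carton and hold it up for taping

## Robot

A 6-joint arm with a two-finger parallel gripper is mounted at the origin on the work surface. World frame = base frame: x ahead of the robot, y to its left, z up, the work surface at z = 0. Lengths are in m, angles in rad, forces in N, time in s.
With the tool pointing down it reaches from about 0.275 to 0.85 m from the base axis. Payload 5.2 kg.
Tool frame: the origin (TCP) lies at the centre of the arm's flange, where the gripper is bolted on; the fingertips stand 173 mm ahead of it and the grasp point (between the pads) lies 155 mm ahead of it; z points along the fingers, y is the direction in which the jaws open and shut (so a half turn about z gives the same grasp; the last joint's range is limited). The gripper opens to 85 mm and grips with 20 to 120 N. Pads are 22 mm wide; open, the fingers measure 114 mm over their backs; the gripper's body (76 mm by 85 mm) begins 54 mm behind the grasp point. The pads swing forward as they close: fully open they stand 13 mm farther back than shut.
Start: joints at [-1.365, 0.259, 1.535, -0, 1.348, -0.203], TCP at [0.219, -0.505, 0.405] pointing down, gripper open.
Joint ranges: [-3.14, 3.14], [-0.91, 2.08], [0.19, 2.58], [-1.22, 4.36], [0.22, 2.71], [-3.12, 3.12]. Speed limits (rad/s): [2.57, 2.57, 3.14, 3.14, 3.14, 3.14].

## Interface

Orientations are given as a unit quaternion [w, x, y, z].
In Python, from plant import telemetry, optics, close_job gives the robot as it stands.
- The arm moves only by the tool send_rows, never from a script. Its argument "motion" is a list of rows, each an object of numbers: "rx", "ry", "rz": the turn, a rotation vector about the tool's x, y, z in rad; "x", "y", "z": the shift along the tool's x, y, z in units of 30 mm (1.0 is 30 mm); "grip": the opening in per cent of the stroke, from 0 (shut) to 100 (fully open). In form: [{"rx": .., "ry": .., "rz": .., "x": .., "y": .., "z": .., "grip": ..}, ...]. A call has 1 to 5 rows; each row is the pose to reach, as a shift and turn from the pose measured when the call began, along the tool's axes at that moment; what a row does not reach only later rows make up. A row lasts 1/8 s, in which the tool goes at most 62.5 mm and 10.7 degrees, less where a joint would pass 70% of its speed; a pose out of reach is approached as far as the arm can. A call with a gripper value outside its range is refused whole. The fingers move at their own pace and stop on an object; "force" is the grip in N (left out, the last holds). Time passes only in rows, so rows that repeat a pose let the fingers close. It gives the time, the measured TCP pose, the force and the opening at its end, in the units of the state.
- telemetry.get_state(): the state, without advancing time (a new reading comes with each control period).
- optics.camera(name): name is "side" or "top" or "wrist"; returns a dict with "image" (420x560x3 uint8, red, green, blue), "range_z" (420x560 float32, m along the optical axis (not along the pixel's ray), 0 where there is no reading), "intrinsics" (3x3 intrinsics, pixels), "world_to_cam" (4x4, takes a point from world to camera coordinates). Camera axes: x right, y down, z forward; pixel columns grow to the right and rows downward; lengths in m; the calibration is good to about 2 mm. A picture is of the moment at which its call begins.
- close_job(): hands the job in, once; it reports no verdict.
The state is a dict: "time_s": time; "joints": joint angles; "dq": joint speeds; "joint_efforts": joint torques, N m; "position": TCP position; "tcp_rot": TCP orientation; "force": force on the tool from outside, world axes, zero at the start; "torque": the same for the moment, N m; "opening": opening from 0.0 (shut) to 1.0 (fully open).
Only numpy, scipy, OpenCV 4.12 (cv2) and the standard library are available. Lean on these libraries where they do the work, as an engineer would, in place of code of your own. Each camera call takes 0.05 s, during which the arm holds its last target.

## Task

Close the small open cardboard carton on the packing board: fold its short end flap down flat first, then the long end flap down over it. Then grip the closed carton, lift it straight up about ten centimetres clear of the board and hold it there over the board, level and steady, so that tape can be passed round it; finish while still holding it in the air. Do not tip the carton over, and leave all the other things on the board and table where they are.

Things in the scene. Friction and masses are not known exactly. Their poses are not given: they have to be found in the camera images.
- carton_center (a point): Centre, half-way up, of the only open carton: a loose upright plain cardboard box with a copper and aluminium cooler packed in it, 110 mm long (its x axis), 54 mm wide (y), 91 mm tall with the flaps closed, so this point is 45 mm above its underside; 0.27 to 0.51 kg. z points up. Sides are rigid; grip it across the 54 mm width, from above, over the closed flaps.
- flap_short_hinge (a point): Middle of the hinge line of the short flap, at the top edge of the carton's -x end: 55 mm from the carton's centre towards its -x and 40 mm above it. Axes as the carton's. The flap is a 3 mm thick cardboard panel, 42 mm long from the hinge to its free edge and 52 mm wide; folded flat it points to the carton's +x, its top face 3 mm above the hinge.
- flap_long_hinge (a point): Middle of the hinge line of the long flap, at the top edge of the carton's +x end: 55 mm from the carton's centre towards its +x and 43 mm above it. Axes as the carton's. The flap is a 3 mm thick panel, 78 mm long from the hinge to its free edge and 52 mm wide; folded flat it points to the carton's -x, lies over the short flap's end, its top face 3 mm above the hinge.
- flap_short (a joint): Angle of the short flap (rad): 0 = folded down flat over the carton, 1.57 = standing straight up, more = leaning outward (at most 2.3). It starts at 1.6 to 1.95 and stays at any angle where it is left; a push of about half a newton moves it.
- flap_long (a joint): Angle of the long flap (rad), measured in the same way: 0 = folded flat, 1.57 = straight up, more = leaning outward (at most 2.3). It starts at 1.6 to 1.95 and stays where it is left; a push of about half a newton moves it.
- board: Fixed plywood packing board lying on the table, 360 x 300 x 18 mm; origin at the centre of its underside, on the table, so its top is 18 mm above it. The open carton stands near its middle.
- fan: Bystander: square black fan lying on the board, 60 x 60 x 20 mm; origin at the centre of its underside.
- copper_block: Bystander: round copper cooling block with two brass stubs, 48 mm across, 31 mm tall, on the board; origin at the centre of its underside.
- tape_roll: Bystander: roll of amber packing tape lying flat on the board, 86 mm across, 40 mm tall; origin at the centre of its underside.
- closed_carton: Bystander: closed cardboard carton of the same size (110 x 54 x 91 mm) on the table left of the board; origin at the centre of its underside.
- heatsink: Bystander: finned aluminium heatsink with a copper base, 90 x 80 x 40 mm, on the table left of the board; origin at the centre of its underside.
- radiator: Bystander: flat black radiator, 166 x 123 x 38 mm, lying on the table right of the board; origin at the centre of its underside.

How it is judged:
By the outcome, as a careful person would: the job done as asked, in the order asked, and still so for the second after the job is handed in, while the arm keeps its last pose, push and grip.
It also fails if it takes over 54 s, if anything falls off the work surface, if the arm or the gripper's body presses on something with over 40 N, if the wrist force passes 120 N, or if a joint passes its speed limit or range.

## Working session

There is one attempt and no reset: what is moved stays moved. The work goes in short steps, Python scripts to look and compute and a tool call to move; the robot and the scene stay as the last step left them, time stands still between calls to the robot, and variables do not carry over. Pictures are saved under pics/ and viewed, and the job is handed in when it is done.

Besides the shell and the picture viewer there is one more tool, called after "Call:" as a command line: name --argument value ..., lists and objects as JSON in quotes. send_rows: Moves the arm, as the interface text tells. Its arguments: {"type":"object","properties":{"motion":{"type":"array"},"force":{"type":"number"}},"required":["motion"]}

```bash
ls; mkdir -p pics; python3 - <<'E'
from plant import telemetry, optics
import cv2, numpy as np
print(telemetry.get_state())
for n in ["side","top"]:
    c=optics.camera(n); cv2.imwrite(f"pics/{n}0.png",c["image"][:,:,::-1]); np.savez(f"{n}0.npz",**c)
    print(n,c["intrinsics"].tolist(),c["world_to_cam"].round(4).tolist())
E
```

```text
pics
{'time_s': 0.0, 'joints': array([-1.36477717e+00,  2.59356409e-01,  1.53611138e+00, -5.08104515e-06,
        1.34797901e+00, -2.02774477e-01]), 'dq': array([-0.0002539 ,  0.00103429,  0.00074014,  0.00129828, -0.00052819,
        0.00057396]), 'joint_efforts': array([-3.75440150e-04, -4.46028078e+01, -2.90568084e+01, -4.03781978e-04,
        1.15059083e-02,  7.75735487e-06]), 'position': array([ 0.21861432, -0.50444723,  0.40385582]), 'tcp_rot': array([-9.27069314e-04,  9.79183060e-01,  2.02977034e-01, -3.98122181e-06]), 'force': array([ 0.27980484, -0.24130294, -0.7177114 ]), 'torque': array([ 0.00780612, -0.00382629, -0.01564057]), 'opening': 0.996507899307838}
side [[541.9740525836219, 0.0, 284.64074927126575], [0.0, 541.9740525836219, 206.46318226558395], [0.0, 0.0, 1.0]] [[0.9152, -0.4028, 0.0093, -0.5274], [-0.2085, -0.4932, -0.8446, 0.1714], [0.3448, 0.771, -0.5354, 1.6063], [0.0, 0.0, 0.0, 1.0]]
top [[491.8871941855195, 0.0, 277.3376507810649], [0.0, 491.8871941855195, 206.3421152558627], [0.0, 0.0, 1.0]] [[-0.0264, -0.9996, -0.0057, 0.0162], [-0.9939, 0.0268, -0.1072, 0.5703], [0.1073, 0.0028, -0.9942, 1.3683], [0.0, 0.0, 0.0, 1.0]]
```

View pics/side0.png

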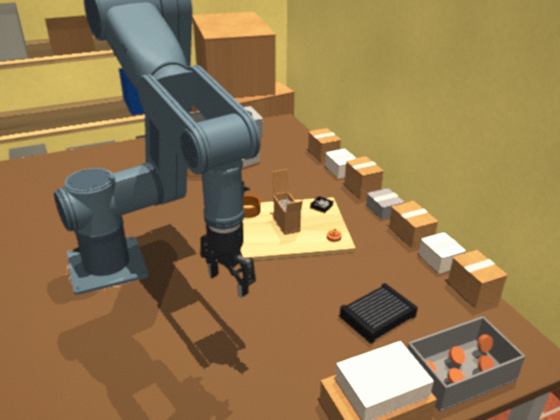

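View pics/top0.png

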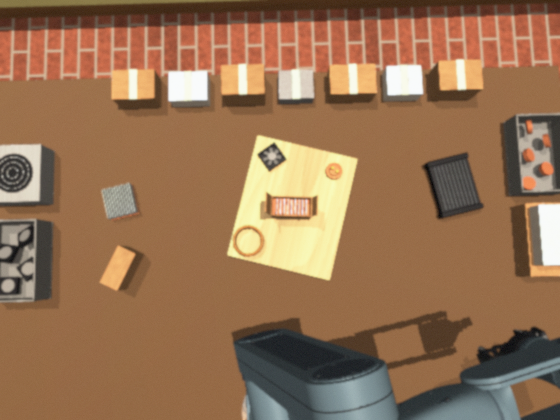

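The top view shows the open carton at about (291,207) with flaps at its left (267) and right (316). The fan is at (271,156), the copper block at (334,171) and the tape at (248,241). I'll enlarge both views next.

```bash
python3 - <<'E'
import cv2, numpy as np
t=np.load("top0.npz"); s=np.load("side0.npz")
a=cv2.resize(t["image"][170:250,225:355,::-1],None,fx=6,fy=6,interpolation=cv2.INTER_CUBIC); cv2.imwrite("pics/topc.png",a)
a=cv2.resize(s["image"][160:250,230:350,::-1],None,fx=6,fy=6,interpolation=cv2.INTER_CUBIC); cv2.imwrite("pics/sidec.png",a)
def world(c):
    K=c["intrinsics"];T=np.linalg.inv(c["world_to_cam"]);z=c["range_z"]
    v,u=np.mgrid[:z.shape[0],:z.shape[1]]
    P=np.stack([(u-K[0,2])/K[0,0]*z,(v-K[1,2])/K[1,1]*z,z,np.ones_like(z)],-1)
    return (P@T.T)[...,:3]
W=world(t); np.set_printoptions(linewidth=250,precision=3,suppress=True)
print((W[190:226:2,258:326:2,2]*1000).astype(int))
E
```

```text
[[  23   16   22   21   18   21   19   20   16   12   15   19   18   16   14   20   20   18   23   20   16   21   21   22   22   18   15   18   18   18   22   21   17   18]
 [  15   18   20   19  182   12   16   20   16   22   18   16   18   14   20   15   18   13   15   17   12   10   16   17   16   22   13   15   22   17   19   17   19   13]
 [  13   20   15   16  179  160   16   22   16   17   20   16   17   17   19   17   16   12   16   20   17   17   15   19   13   20   17   15   12   22   17   19   16   20]
 [  21   13   15   25  186  156  123  104  101  106  105  103  105  103  107  103  105  108  100  100  101  102   18   21   17   21   23   16  119  137   18   17   23   21]
 [  22   16   13   16  178  152  125  104   66   67   70   67   71   76   76   73   71   78   74   79   79   82   85   90   86   82   94  105  120  133   16   24   18   16]
 [  17   17   14   18  187  157  119  103   68   66   68   83   64   88   66   87   69   66   69   66   75   64   84   70   90   64   63  101  123  140   16   17   18   23]
 [  20   12   20   15  182  153  124  111   63   69   70   88 
[... 1314 characters left out ...]
8   22]
 [  16   18   20   20   16   22   19   15   18   13   21   17   22   22   20   25   30   31   30   33   33   34   43   42   49   39   46   18   14   19   18   15   16   17]
 [  21   20   12   21 1421   16   20   21   17   18   23   20   18   16   17   21   19   17   18   14   18   23   16   16   19   16   17   12   18   22   15   21   17   19]
 [  21   23   18   15   18   19   17   23   11   23   22   17   16   15   19   15   20   20   20   16   20   16   17   19   22   17   14   19   16   21    9   14   18   16]
 [  21   20   18   18   16   14   18   20   20   17   10   16   13   17   23   16   17   16   17   18   18   16   15   16   15   13   16   15   20   22   21   16   18   19]]
```

View pics/topc.png

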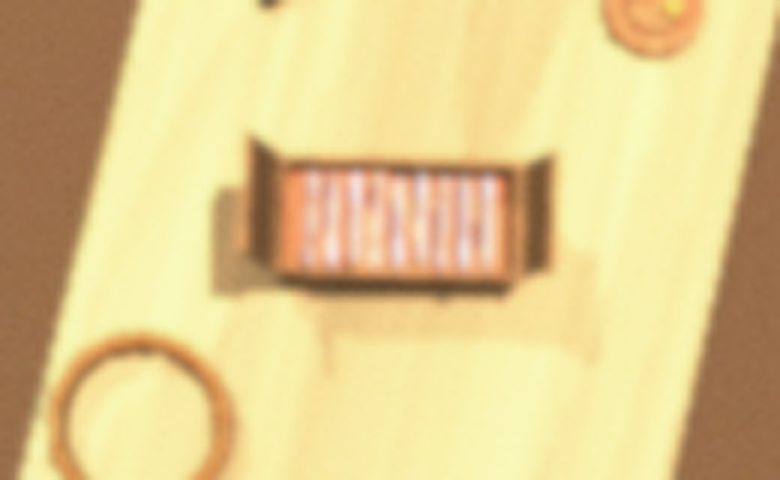

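View pics/sidec.png

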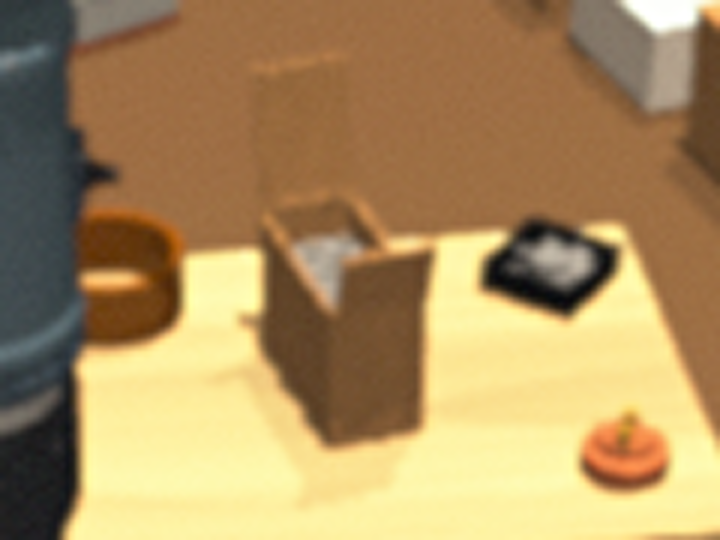

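```bash
cat > h.py <<'E'
import numpy as np, cv2
np.set_printoptions(linewidth=200,precision=4,suppress=True)
def world(c):
    K=c["intrinsics"];T=np.linalg.inv(c["world_to_cam"]);z=c["range_z"]
    v,u=np.mgrid[:z.shape[0],:z.shape[1]]
    P=np.stack([(u-K[0,2])/K[0,0]*z,(v-K[1,2])/K[1,1]*z,z,np.ones_like(z)],-1)
    return (P@T.T)[...,:3]
def proj(c,p):
    p=np.atleast_2d(p);q=np.c_[p,np.ones(len(p))]@c["world_to_cam"].T
    return np.c_[q[:,0]/q[:,2],q[:,1]/q[:,2]]@np.array(c["intrinsics"])[:2,:2].T+c["intrinsics"][:2,2]
def ray(c,u,v,z):
    T=np.linalg.inv(c["world_to_cam"]);K=c["intrinsics"]
    d=T[:3,:3]@np.array([(u-K[0,2])/K[0,0],(v-K[1,2])/K[1,1],1]);o=T[:3,3]
    return o+d*(z-o[2])/d[2]
E
python3 - <<'E'
from h import *
t=np.load("top0.npz");W=world(t)
# board/bystanders
sub=W[185:225,255:330].reshape(-1,3)
for nm,a,b in [("long",260,273),("short",311,320)]:
    p=W[188:220,a:b].reshape(-1,3); p=p[(p[:,2]>.112)&(p[:,2]<.3)]
    c=p.mean(0);u,s,vt=np.linalg.svd(p-c);print(nm,len(p),c,"n",vt[2],"dir",vt[0],vt[1],s, "zmax",np.percentile(p[:,2],[2,98]))
m=sub[(sub[:,2]>.055)&(sub[:,2]<.112)]
r=cv2.minAreaRect((m[:,:2]*1000).astype(np.float32));print(len(m),r,cv2.boxPoints(r))
# corners by hand from crop (6x, off 225,170)
for n,(x,y) in dict(LT=(282,162),RT=(520,165),RB=(515,285),LB=(280,275)).items():
    print(n,ray(t,225+x/6-.5,170+y/6-.5,.103))
for n,(x,y) in dict(L1=(250,135),L2=(250,265)).items(): print(n,ray(t,225+x/6-.5,170+y/6-.5,.183))
for n,(x,y) in dict(S1=(553,155),S2=(550,270)).items(): print(n,ray(t,225+x/6-.5,170+y/6-.5,.143))
E
```

```text
long 122 [0.5659 0.0254 0.1556] n [ 0.0665  0.9855 -0.1558] dir [0.0305 0.1541 0.9876] [ 0.9973 -0.0704 -0.0198] [0.263  0.1678 0.0097] zmax [0.1142 0.1874]
short 95 [ 0.5597 -0.099   0.1308] n [0.0431 0.9623 0.2685] dir [-0.9978  0.0551 -0.0371] [-0.0505 -0.2663  0.9626] [0.1494 0.1057 0.0089] zmax [0.1132 0.1461]
895 ((563.6456298828125, -38.39576721191406), (113.9131851196289, 55.224578857421875), 86.77287292480469) [[532.8708 -93.7076]
 [588.0078 -96.8165]
 [594.4204  16.9161]
 [539.2834  20.0249]]
LT [0.5899 0.0159 0.103 ]
RT [ 0.5857 -0.0912  0.103 ]
RB [ 0.5315 -0.0871  0.103 ]
LB [0.5389 0.0181 0.103 ]
L1 [0.5915 0.028  0.183 ]
L2 [0.5363 0.0293 0.183 ]
S1 [ 0.5847 -0.1031  0.143 ]
S2 [ 0.5343 -0.1     0.143 ]
```

Call:
send_rows --motion '[{"x": 1, "y": -0.4, "z": 0, "rz": -0.1, "grip": 0}, {"x": 2.7, "y": -1.1, "z": 0, "rz": -0.25, "grip": 0}, {"x": 4.4, "y": -1.8, "z": 0, "rz": -0.4, "grip": 0}, {"x": 6.1, "y": -2.5, "z": 0, "rz": -0.55, "grip": 0}, {"x": 7.8, "y": -3.2, "z": 0, "rz": -0.7, "grip": 0}]'

```text
schema error: expected keys rx, ry, rz, x, y, z, grip
```

```bash
cat > st.py <<'E'
from h import *
from plant import telemetry
from scipy.spatial.transform import Rotation as R
YAW=np.deg2rad(86.8); C=np.array([.5627,-.0368])
def target():
    ex=np.array([np.cos(YAW),np.sin(YAW),0]); z=np.array([0,0,-1.]); return np.c_[ex,np.cross(z,ex),z]
def rep(s=None):
    s=s or telemetry.get_state(); q=s["tcp_rot"]; Rm=R.from_quat([q[1],q[2],q[3],q[0]])
    p=s["position"]; T=target(); d=p[:2]-C
    print("t",s["time_s"],"pos",p,"carton x,y mm",d@T[:2,0]*1e3,-d@T[:2,1]*1e3,"tip z",p[2]-.173,"F",s["force"],"op",s["opening"])
    print("joints",s["joints"],"rot to go",(Rm.inv()*R.from_matrix(T)).as_rotvec())
    return s,Rm
def togo(cx,cy,tcpz):
    s,Rm=rep(); T=target(); w=np.r_[C,0]+T[:,0]*cx-T[:,1]*cy; w[2]=tcpz
    print("shift units",Rm.inv().apply(w-s["position"])/.03)
E
python3 -c "
from st import *
togo(-.115,0,.40)"
```

```text
t 0.1 pos [ 0.2186 -0.5045  0.404 ] carton x,y mm -486.15440338682004 317.4298024016616 tip z 0.2309671682980758 F [-0.0827  0.8469 -0.0191] op 1.0022653616825736
joints [-1.3648  0.2593  1.536   0.      1.348  -0.2028] rot to go [-0.0012 -0.0012 -1.1061]
shift units [15.0032 -6.3183  0.1473]
```

Call:
send_rows --motion '[{"rx": 0, "ry": 0, "rz": -0.1, "x": 1, "y": -0.4, "z": 0, "grip": 0}, {"rx": 0, "ry": 0, "rz": -0.25, "x": 2.7, "y": -1.1, "z": 0, "grip": 0}, {"rx": 0, "ry": 0, "rz": -0.4, "x": 4.4, "y": -1.8, "z": 0, "grip": 0}, {"rx": 0, "ry": 0, "rz": -0.55, "x": 6.1, "y": -2.5, "z": 0, "grip": 0}, {"rx": 0, "ry": 0, "rz": -0.7, "x": 7.8, "y": -3.2, "z": 0, "grip": 0}]'

```text
time_s: 0.72
position: [0.3961, -0.3219, 0.4039]
tcp_rot: [-0.001, 0.849, 0.528, 0.0]
force: [0.2, 0.2, 0.5]
opening: -0.004
```

```bash
python3 -c "
from st import *
togo(-.115,0,.40)"
```

```text
t 0.725 pos [ 0.3961 -0.3219  0.4039] carton x,y mm -293.978945538259 150.455497164929 tip z 0.23087906634775895 F [0.2011 0.184  0.4778] op -0.0037646638877671824
joints [-0.9016  0.1884  1.6281  0.0008  1.3271 -0.4444] rot to go [-0.0011 -0.0018 -0.4015]
shift units [7.4513 2.2849 0.1372]
```

Call:
send_rows --motion '[{"rx": 0, "ry": 0, "rz": -0.12, "x": 1.9, "y": 0.6, "z": 0, "grip": 0}, {"rx": 0, "ry": 0, "rz": -0.24, "x": 3.8, "y": 1.15, "z": 0, "grip": 0}, {"rx": 0, "ry": 0, "rz": -0.34, "x": 5.6, "y": 1.7, "z": 0, "grip": 0}, {"rx": 0, "ry": 0, "rz": -0.4, "x": 7.0, "y": 2.1, "z": 0.1, "grip": 0}, {"rx": 0, "ry": 0, "rz": -0.4, "x": 7.45, "y": 2.28, "z": 0.14, "grip": 0}]'

```text
time_s: 1.35
position: [0.5572, -0.1494, 0.3992]
tcp_rot: [-0.002, 0.726, 0.688, 0.0]
force: [-0.4, -0.1, 0.5]
opening: 0.008
```

```bash
python3 - <<'E'
from st import *
from plant import optics
rep()
for n in ["wrist","side"]:
    c=optics.camera(n); cv2.imwrite(f"pics/{n}1.png",c["image"][:,:,::-1]); np.savez(f"{n}1.npz",**c)
E
```

```text
t 1.35 pos [ 0.5572 -0.1494  0.3992] carton x,y mm -112.68396790739827 -0.8405239060783265 tip z 0.2261906018960934 F [-0.4351 -0.0825  0.4553] op 0.007595980527656808
joints [-0.4557  0.3112  1.4765  0.0019  1.3566 -0.402 ] rot to go [-0.0018 -0.0028  0.0017]
```

View pics/wrist1.png

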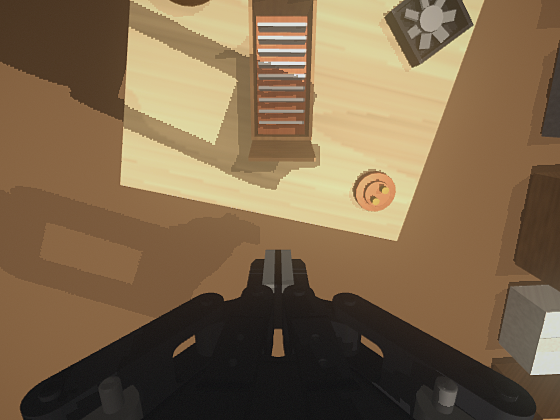

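View pics/side1.png

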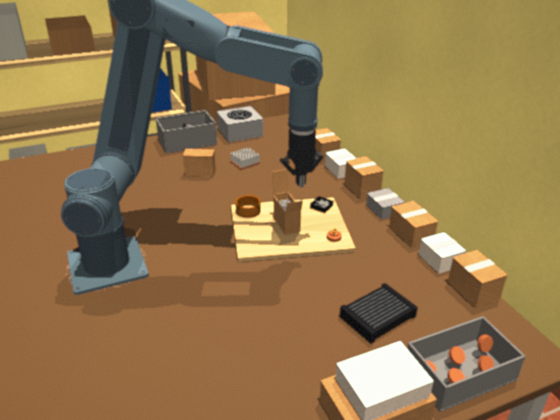

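The wrist view shows the carton column-aligned at columns 253–312, rows 10–160, with the short flap's upper edge at row ~160. The fingers are shut at (280,260). I'll refine the pose from the wrist depth.

```bash
python3 - <<'E'
from st import *
c=np.load("wrist1.npz");W=world(c)
s,Rm=rep()
o=np.linalg.inv(c["world_to_cam"])
print("cam in tool",Rm.inv().apply(o[:3,3]-s["position"]), "cam z axis in tool",Rm.inv().apply(o[:3,2]))
q=W.reshape(-1,3)
ok=c["range_z"].ravel()>0
T=target()
def cart(p): d=p[:,:2]-C; return np.c_[d@T[:2,0],-d@T[:2,1],p[:,2]]
q=q[ok]; k=cart(q)
near=(abs(k[:,0])<.09)&(abs(k[:,1])<.05)
q=q[near];k=k[near]
rim=q[(q[:,2]>.096)&(q[:,2]<.109)]
r=cv2.minAreaRect((rim[:,:2]*1000).astype(np.float32));print("rim",len(rim),r)
for nm,m in [("short",(k[:,0]<-.05)&(k[:,2]>.112)),("long",(k[:,0]>.05)&(k[:,2]>.112))]:
    p=k[m]
    if len(p)<20: print(nm,len(p)); continue
    cc=p.mean(0);u,sv,vt=np.linalg.svd(p-cc,full_matrices=False);print(nm,len(p),cc,"n",vt[2],sv,p.min(0),p.max(0), np.percentile(p,[2,98],axis=0))
# inner rim: content mask z<.095
m=k[(k[:,2]>.05)&(k[:,2]<.097)]
print("content",np.percentile(m,[1,99],axis=0))
ry=k[(k[:,2]>.096)&(k[:,2]<.11)&(abs(k[:,0])<.03)]
for a in (1,-1):
    z=ry[np.sign(ry[:,1])==a]; print("wall",a,len(z),np.percentile(z,[5,50,95],axis=0)); 
    zz=z; print(np.polyfit(zz[:,0],zz[:,1],1))
E
```

```text
t 1.45 pos [ 0.5567 -0.1507  0.3992] carton x,y mm -114.05578553516267 -0.3564954575483031 tip z 0.22621023415871372 F [-0.6862 -0.4481 -1.5461] op -0.0010819417767578983
joints [-0.4581  0.3109  1.4769  0.0014  1.3565 -0.4025] rot to go [-0.0019 -0.0023 -0.0001]
cam in tool [0.0768 0.0001 0.0305] cam z axis in tool [-0.2976  0.0002  0.9547]
rim 1783 ((565.7044677734375, -38.38117980957031), (109.20060729980469, 54.14566421508789), 86.63502502441406)
short 1164 [-0.0623 -0.0031  0.1324] n [-0.9579  0.0036 -0.2871] [0.5104 0.359  0.0245] [-0.0679 -0.029   0.112 ] [-0.0564  0.0231  0.1456] [[-0.0678 -0.028   0.1136]
 [-0.0571  0.022   0.1446]]
long 0
content [[-0.0514 -0.0272  0.0629]
 [ 0.0529  0.021   0.0958]]
wall 1 337 [[-0.0262  0.0209  0.0977]
 [ 0.0024  0.0221  0.1031]
 [ 0.027   0.0237  0.1045]]
[-0.0019  0.0222]
wall -1 346 [[-0.0259 -0.0299  0.0981]
 [ 0.0024 -0.0282  0.103 ]
 [ 0.0275 -0.027   0.1044]]
[-0.0031 -0.0283]
```

```bash
sed -i 's/86.8/86.65/; s/C=np.array(.*/C=np.array([.5655,-.038])/' st.py; python3 -c "
from st import *
togo(-.094,0,.305)"
```

```text
t 1.45 pos [ 0.5567 -0.1507  0.3992] carton x,y mm -113.02013055069484 2.2102463906672134 tip z 0.22621023415871372 F [-0.6862 -0.4481 -1.5461] op -0.0010819417767578983
joints [-0.4581  0.3109  1.4769  0.0014  1.3565 -0.4025] rot to go [-0.0019 -0.0023  0.0025]
shift units [0.6265 0.0812 3.1417]
```

Call:
send_rows --motion '[{"rx": 0, "ry": 0, "rz": 0, "x": 0, "y": 0.08, "z": 1, "grip": 0}, {"rx": 0, "ry": 0, "rz": 0, "x": 0, "y": 0.08, "z": 2, "grip": 0}, {"rx": 0, "ry": 0, "rz": 0, "x": 0.3, "y": 0.08, "z": 2.8, "grip": 0}, {"rx": 0, "ry": 0, "rz": 0, "x": 0.6, "y": 0.08, "z": 3.13, "grip": 0}, {"rx": 0, "ry": 0, "rz": 0, "x": 0.6, "y": 0.08, "z": 3.13, "grip": 0}]'

```text
time_s: 2.08
position: [0.5594, -0.1329, 0.3052]
tcp_rot: [-0.002, 0.727, 0.687, -0.0]
force: [-0.3, 0.4, 0.6]
opening: -0.004
```

```bash
python3 - <<'E'
from st import *
from plant import optics
c=optics.camera("wrist"); cv2.imwrite("pics/wrist2.png",c["image"][:,:,::-1]); W=world(c)
s,Rm=rep()
q=Rm.inv().apply(W.reshape(-1,3)-s["position"]).reshape(W.shape)
# finger points in tool frame
m=(c["range_z"]>0)&(abs(q[...,0])<.03)&(abs(q[...,1])<.05)&(q[...,2]>.08)&(q[...,2]<.19)
p=q[m]; print(len(p)); 
for z in np.arange(.08,.185,.01):
    b=p[(p[:,2]>z)&(p[:,2]<z+.01)]
    if len(b)>3: print(round(z,3),len(b),b.min(0),b.max(0))
E
```

```text
t 2.125 pos [ 0.5599 -0.1331  0.306 ] carton x,y mm -95.28393737991111 0.06748200832710397 tip z 0.1330031697854891 F [ 0.3457 -0.8211  0.4869] op -0.0002988807857592144
joints [-0.4276  0.3865  1.6077  0.0013  1.1493 -0.3718] rot to go [-0.0014 -0.0018  0.0022]
39808
0.08 11589 [-0.0022 -0.05    0.08  ] [0.02 0.05 0.09]
0.09 9435 [-0.0099 -0.05    0.09  ] [0.018 0.05  0.1  ]
0.1 7004 [-0.0101 -0.05    0.1   ] [0.0179 0.0499 0.11  ]
0.11 5795 [-0.0097 -0.0451  0.11  ] [0.0158 0.0427 0.12  ]
0.12 3165 [-0.0126 -0.0376  0.12  ] [0.014  0.0354 0.13  ]
0.13 906 [-0.0118 -0.0222  0.13  ] [0.0137 0.0203 0.14  ]
0.14 594 [ 0.0056 -0.0146  0.14  ] [0.0114 0.0125 0.15  ]
0.15 568 [ 0.0055 -0.0148  0.15  ] [0.0114 0.0126 0.16  ]
0.16 750 [ 0.0059 -0.0253  0.16  ] [0.03   0.0265 0.17  ]
```

View pics/wrist2.png

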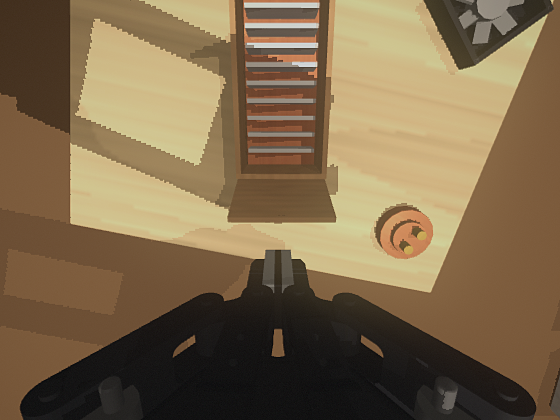

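Call:
send_rows --motion '[{"rx": 0, "ry": 0, "rz": 0, "x": 0.35, "y": 0, "z": 0, "grip": 0}, {"rx": 0, "ry": 0, "rz": 0, "x": 0.6, "y": 0, "z": -0.03, "grip": 0}, {"rx": 0, "ry": 0, "rz": 0, "x": 0.8, "y": 0, "z": -0.06, "grip": 0}, {"rx": 0, "ry": 0, "rz": 0, "x": 1.0, "y": 0, "z": -0.06, "grip": 0}, {"rx": 0, "ry": 0, "rz": 0, "x": 1.2, "y": 0, "z": -0.04, "grip": 0}]'

```text
time_s: 2.75
position: [0.562, -0.0967, 0.3074]
tcp_rot: [-0.001, 0.727, 0.687, 0.0]
force: [0.9, -0.1, -0.4]
opening: 0.0
```

```bash
python3 - <<'E'
from st import *
from plant import optics
rep()
c=optics.camera("wrist"); cv2.imwrite("pics/wrist3.png",c["image"][:,:,::-1]); W=world(c);np.savez("wrist3.npz",**c)
E
```

```text
t 2.75 pos [ 0.562  -0.0967  0.3074] carton x,y mm -58.827482809802774 0.0822951337662868 tip z 0.1344304519461605 F [ 0.9429 -0.124  -0.4048] op 0.00021634515323038213
joints [-0.3664  0.3763  1.6195  0.0014  1.1472 -0.3108] rot to go [-0.001  -0.0016  0.0023]
```

View pics/wrist3.png

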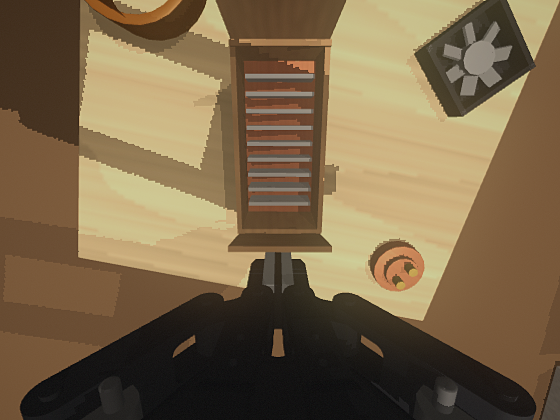

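Call:
send_rows --motion '[{"rx": 0, "ry": 0, "rz": 0, "x": 0.2, "y": 0, "z": 0.07, "grip": 0}, {"rx": 0, "ry": 0, "rz": 0, "x": 0.37, "y": 0, "z": 0.17, "grip": 0}, {"rx": 0, "ry": 0, "rz": 0, "x": 0.51, "y": 0, "z": 0.28, "grip": 0}, {"rx": 0, "ry": 0, "rz": 0, "x": 0.63, "y": 0, "z": 0.43, "grip": 0}, {"rx": 0, "ry": 0, "rz": 0, "x": 0.73, "y": 0, "z": 0.59, "grip": 0}]'

```text
time_s: 3.42
position: [0.5631, -0.0739, 0.2892]
tcp_rot: [-0.001, 0.727, 0.687, 0.0]
force: [0.2, -1.2, -0.1]
opening: 0.001
```

```bash
cat > geo.py <<'E'
from st import *
from plant import optics
import sys
nm=sys.argv[1]
c=optics.camera("wrist"); cv2.imwrite(f"pics/{nm}.png",c["image"][:,:,::-1]); W=world(c);np.savez(f"{nm}.npz",**c)
rep()
T=target(); q=W[c["range_z"]>0]; d=q[:,:2]-C; k=np.c_[d@T[:2,0],-d@T[:2,1],q[:,2]]
ry=k[(k[:,2]>.096)&(k[:,2]<.112)&(k[:,0]>-.01)&(k[:,0]<.05)]
for a in (1,-1):
    z=ry[(ry[:,1]*a>.015)&(ry[:,1]*a<.035)]
    if len(z)>9: print("wall",a,len(z),np.percentile(z[:,1],[2,50,98]),np.polyfit(z[:,0],z[:,1],1))
print("top profile along x (|y|<20mm):")
for x in np.arange(-.075,.085,.01):
    b=k[(abs(k[:,0]-x)<.002)&(abs(k[:,1])<.022)&(abs(k[:,1])>.016)]
    if len(b)>3: print(round(x,3),len(b),np.percentile(b[:,2],[10,50,90]).round(4))
E
python3 geo.py wrist4
```

```text
t 3.475 pos [ 0.5629 -0.0736  0.2885] carton x,y mm -35.70780199230603 0.5140593305693558 tip z 0.11549349706610945 F [ 0.3833  1.2623 -0.4458] op 0.002787298805188517
joints [-0.3272  0.3927  1.6468  0.0023  1.1052 -0.2724] rot to go [-0.0025 -0.0029  0.0027]
wall 1 859 [0.0236 0.0247 0.0267] [0.0006 0.0248]
wall -1 893 [-0.0272 -0.0252 -0.0242] [ 0.0004 -0.0254]
top profile along x (|y|<20mm):
-0.055 16 [0.1057 0.1062 0.1072]
-0.045 88 [0.1091 0.1097 0.1105]
-0.035 178 [0.113  0.1141 0.1724]
-0.025 782 [0.1167 0.172  0.205 ]
-0.015 690 [0.0774 0.2111 0.2158]
-0.005 122 [0.0666 0.0676 0.0824]
0.005 131 [0.0667 0.0676 0.0782]
0.015 122 [0.0666 0.0673 0.0725]
0.025 129 [0.0665 0.0673 0.068 ]
0.035 138 [0.0665 0.0673 0.0681]
0.045 121 [0.0664 0.0673 0.0682]
0.055 356 [0.0717 0.1055 0.1071]
0.065 1958 [0.1548 0.1675 0.176 ]
```

View pics/wrist4.png

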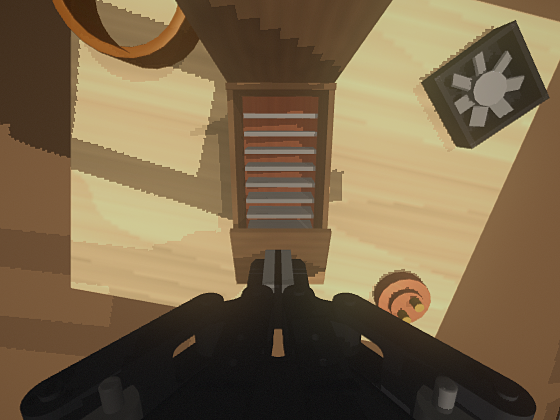

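The carton has not moved and the short flap is at about 20°. Next I press it flat.

Call:
send_rows --motion '[{"rx": 0, "ry": 0, "rz": 0, "x": 0.03, "y": 0, "z": 0.15, "grip": 0}, {"rx": 0, "ry": 0, "rz": 0, "x": 0.05, "y": 0, "z": 0.27, "grip": 0}, {"rx": 0, "ry": 0, "rz": 0, "x": 0.06, "y": 0, "z": 0.34, "grip": 0}, {"rx": 0, "ry": 0, "rz": 0, "x": 0.06, "y": 0, "z": 0.34, "grip": 0}]'

```text
time_s: 3.98
position: [0.5629, -0.0719, 0.2794]
tcp_rot: [-0.002, 0.727, 0.687, 0.0]
force: [-1.2, 0.8, 9.3]
opening: 0.001
```

```bash
python3 geo.py wrist5
```

```text
t 4.025 pos [ 0.5629 -0.0719  0.2794] carton x,y mm -33.95739334788611 0.6062926903746164 tip z 0.10637000040880057 F [-3.7621  0.6062  8.2517] op 0.0015985433207541366
joints [-0.3241  0.4024  1.6575  0.0021  1.0842 -0.2693] rot to go [-0.002  -0.0025  0.0027]
wall 1 971 [0.0235 0.0246 0.0266] [0.0001 0.0248]
wall -1 999 [-0.0273 -0.0252 -0.0242] [ 0.0004 -0.0254]
top profile along x (|y|<20mm):
-0.045 106 [0.1054 0.1062 0.1071]
-0.035 181 [0.1055 0.1065 0.1625]
-0.025 709 [0.1061 0.1842 0.1956]
-0.015 1302 [0.1056 0.2015 0.2056]
-0.005 102 [0.0669 0.0677 0.0834]
0.005 132 [0.0666 0.0676 0.0797]
0.015 151 [0.0666 0.0674 0.0688]
0.025 138 [0.0665 0.0674 0.0685]
0.035 139 [0.0666 0.0673 0.0681]
0.045 139 [0.0664 0.0673 0.0681]
0.055 392 [0.0735 0.1055 0.1071]
0.065 2158 [0.1549 0.1661 0.1737]
```

Call:
send_rows --motion '[{"rx": 0, "ry": 0, "rz": 0, "x": 0, "y": 0.02, "z": -0.5, "grip": 0}, {"rx": 0, "ry": 0, "rz": 0, "x": 0, "y": 0.02, "z": -2, "grip": 0}, {"rx": 0, "ry": 0, "rz": 0, "x": 0, "y": 0.02, "z": -3.6, "grip": 0}, {"rx": 0, "ry": 0, "rz": 0, "x": 1, "y": 0.02, "z": -4.2, "grip": 0}, {"rx": 0, "ry": 0, "rz": 0, "x": 2.5, "y": 0.02, "z": -4.2, "grip": 0}]'

```text
time_s: 4.65
position: [0.5685, 0.0022, 0.4087]
tcp_rot: [0.001, 0.727, 0.686, 0.002]
force: [0.4, 0.9, -0.5]
opening: -0.0
```

```bash
python3 -c "
from st import *
togo(.100,0,.341)"
```

```text
t 4.65 pos [0.5685 0.0022 0.4087] carton x,y mm 40.34653127112962 -0.6511904621499078 tip z 0.23567561419106903 F [ 0.3966  0.8935 -0.4663] op -8.262443910931934e-05
joints [-0.1928  0.2881  1.4851  0.0019  1.3652 -0.1348] rot to go [ 0.0034 -0.0014  0.0001]
shift units [ 1.9853 -0.0293  2.2585]
```

Call:
send_rows --motion '[{"rx": 0, "ry": 0, "rz": 0, "x": 1.2, "y": -0.03, "z": 0, "grip": 0}, {"rx": 0, "ry": 0, "rz": 0, "x": 2.0, "y": -0.03, "z": 0, "grip": 0}, {"rx": 0, "ry": 0, "rz": 0, "x": 2.0, "y": -0.03, "z": 0.8, "grip": 0}, {"rx": 0, "ry": 0, "rz": 0, "x": 2.0, "y": -0.03, "z": 1.8, "grip": 0}, {"rx": 0, "ry": 0, "rz": 0, "x": 2.0, "y": -0.03, "z": 2.26, "grip": 0}]'

```text
time_s: 5.28
position: [0.571, 0.0624, 0.3399]
tcp_rot: [0.0, 0.727, 0.686, 0.001]
force: [0.5, 0.8, 0.5]
opening: -0.004
```

```bash
python3 - <<'E'
from st import *
from plant import optics
rep()
for n in ["top","side"]:
    c=optics.camera(n);np.savez(f"{n}2.npz",**c)
    b=(170,225,80,130) if n=="top" else (130,230,120,140)
    a=cv2.resize(c["image"][b[0]:b[0]+b[2],b[1]:b[1]+b[3],::-1],None,fx=5,fy=5,interpolation=cv2.INTER_CUBIC); cv2.imwrite(f"pics/{n}2.png",a)
rep()
E
```

```text
t 5.275 pos [0.571  0.0624 0.3399] carton x,y mm 100.5255253162374 0.4104015287638808 tip z 0.1669392847736128 F [0.4751 0.8441 0.5048] op -0.003786607812292503
joints [-0.0858  0.3513  1.5699  0.0015  1.2189 -0.028 ] rot to go [ 0.0015 -0.0014  0.0002]
t 5.375 pos [0.571  0.0622 0.3399] carton x,y mm 100.31968431060811 0.3567550247602558 tip z 0.16688128647225448 F [-0.8204  0.5437  0.0353] op -0.002241932993988108
joints [-0.0861  0.3516  1.5695  0.0015  1.2198 -0.028 ] rot to go [ 0.0007 -0.0014 -0.0002]
```

View pics/side2.png

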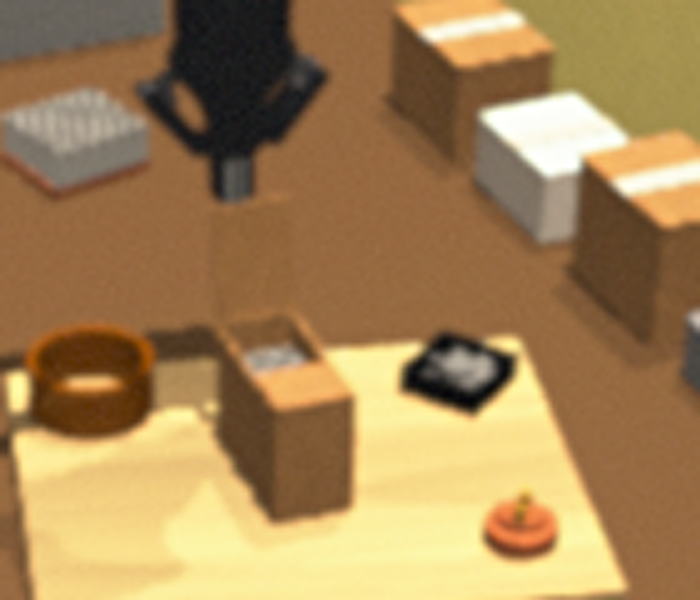

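Call:
send_rows --motion '[{"rx": 0, "ry": 0, "rz": 0, "x": -0.45, "y": 0, "z": 0.03, "grip": 0}, {"rx": 0, "ry": 0, "rz": 0, "x": -0.75, "y": 0, "z": 0.05, "grip": 0}, {"rx": 0, "ry": 0, "rz": 0, "x": -1.05, "y": 0, "z": 0.03, "grip": 0}, {"rx": 0, "ry": 0, "rz": 0, "x": -1.3, "y": 0, "z": 0.04, "grip": 0}, {"rx": 0, "ry": 0, "rz": 0, "x": -1.55, "y": 0, "z": 0.07, "grip": 0}]'

```text
time_s: 6.0
position: [0.5683, 0.0151, 0.3379]
tcp_rot: [-0.0, 0.728, 0.686, 0.001]
force: [0.7, 0.1, -0.6]
opening: -0.002
```

```bash
python3 - <<'E'
from st import *
from plant import optics
rep()
for n in ["side"]:
    c=optics.camera(n)
    b=(130,230,120,140)
    a=cv2.resize(c["image"][b[0]:b[0]+b[2],b[1]:b[1]+b[3],::-1],None,fx=5,fy=5,interpolation=cv2.INTER_CUBIC); cv2.imwrite(f"pics/{n}3.png",a)
E
```

```text
t 6.0 pos [0.5683 0.0151 0.3379] carton x,y mm 53.188512241476026 0.2985486094800681 tip z 0.16494062502195278 F [ 0.7183  0.0543 -0.5523] op -0.0024134605972312984
joints [-0.1701  0.3433  1.587   0.0017  1.2102 -0.1118] rot to go [ 0.0013 -0.0014 -0.0004]
```

View pics/side3.png

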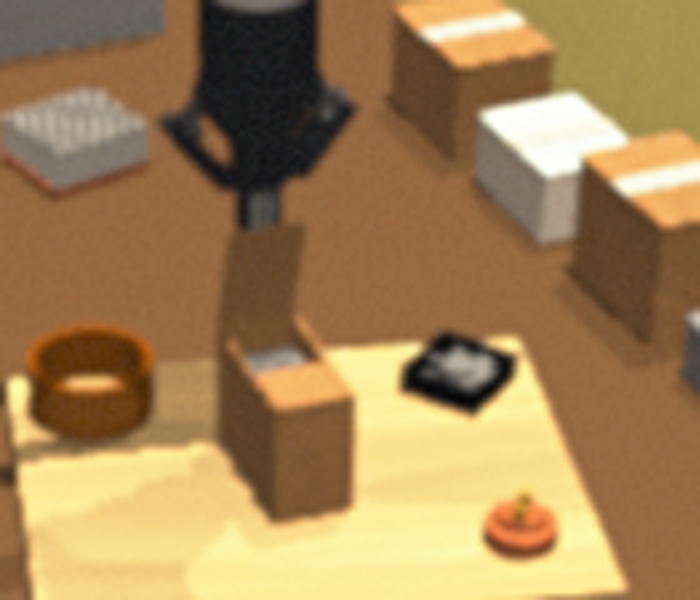

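Call:
send_rows --motion '[{"rx": 0, "ry": 0, "rz": 0, "x": -0.33, "y": 0, "z": 0.11, "grip": 0}, {"rx": 0, "ry": 0, "rz": 0, "x": -0.64, "y": 0, "z": 0.27, "grip": 0}, {"rx": 0, "ry": 0, "rz": 0, "x": -0.92, "y": 0, "z": 0.48, "grip": 0}, {"rx": 0, "ry": 0, "rz": 0, "x": -1.15, "y": 0, "z": 0.73, "grip": 0}, {"rx": 0, "ry": 0, "rz": 0, "x": -1.31, "y": 0, "z": 0.97, "grip": 0}]'

```text
time_s: 6.68
position: [0.5659, -0.0253, 0.3078]
tcp_rot: [-0.0, 0.728, 0.686, 0.0]
force: [1.2, -0.2, -0.1]
opening: 0.0
```

```bash
python3 -c "
from st import *
togo(.006,0,.282)"
```

```text
t 6.675 pos [ 0.5659 -0.0253  0.3078] carton x,y mm 12.686657319121812 0.353492254508942 tip z 0.13483298704045837 F [ 1.1524 -0.1791 -0.1257] op 0.0001408254268710539
joints [-0.2419  0.3692  1.6293  0.001   1.1428 -0.1828] rot to go [ 0.0004 -0.0008 -0.001 ]
shift units [-0.2236  0.0116  0.8609]
```

Call:
send_rows --motion '[{"rx": 0, "ry": 0, "rz": 0, "x": -0.1, "y": 0.01, "z": 0.25, "grip": 0}, {"rx": 0, "ry": 0, "rz": 0, "x": -0.17, "y": 0.01, "z": 0.5, "grip": 0}, {"rx": 0, "ry": 0, "rz": 0, "x": -0.22, "y": 0.01, "z": 0.74, "grip": 0}, {"rx": 0, "ry": 0, "rz": 0, "x": -0.22, "y": 0.01, "z": 0.87, "grip": 0}, {"rx": 0, "ry": 0, "rz": 0, "x": -0.22, "y": 0.01, "z": 0.88, "grip": 0}]'

```text
time_s: 7.3
position: [0.5658, -0.0318, 0.2824]
tcp_rot: [0.0, 0.728, 0.686, 0.0]
force: [-3.1, 0.4, 9.0]
opening: 0.006
```

```bash
python3 geo.py wrist6
```

```text
t 7.35 pos [ 0.5657 -0.0318  0.2824] carton x,y mm 6.191412448462754 0.1177214253463484 tip z 0.10941174363850564 F [-2.6399 -0.5717  6.5045] op -0.0007119729601394089
joints [-0.2532  0.3967  1.6578  0.0006  1.0863 -0.1943] rot to go [ 0.0009 -0.0004 -0.0006]
wall 1 1978 [0.0152 0.0205 0.0253] [-0.0167  0.0208]
wall -1 2196 [-0.0263 -0.0209 -0.0153] [ 0.0133 -0.0212]
top profile along x (|y|<20mm):
-0.015 5 [0.1085 0.1085 0.1097]
-0.005 109 [0.1086 0.1093 0.1099]
0.005 163 [0.1088 0.1095 0.165 ]
0.015 678 [0.1092 0.1645 0.1962]
0.025 1205 [0.1098 0.2049 0.2087]
0.035 176 [0.1084 0.1092 0.11  ]
0.045 190 [0.1086 0.1093 0.11  ]
0.055 570 [0.0397 0.0945 0.1096]
0.065 75 [0.0175 0.0183 0.0192]
0.075 80 [0.0173 0.0183 0.019 ]
```

View pics/wrist6.png

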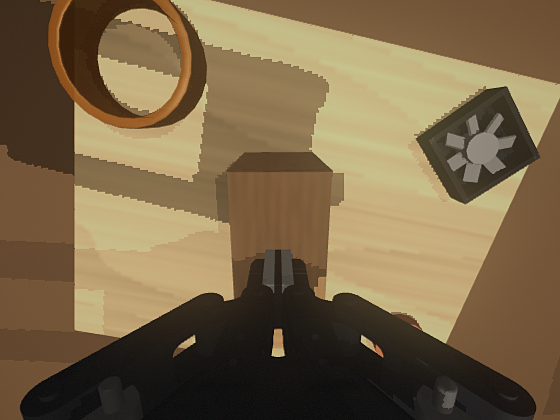

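Call:
send_rows --motion '[{"rx": 0, "ry": 0, "rz": 0, "x": 0, "y": 0, "z": -0.5, "grip": 0}, {"rx": 0, "ry": 0, "rz": 0, "x": -0.5, "y": 0, "z": -2, "grip": 0}, {"rx": 0, "ry": 0, "rz": 0, "x": -1.5, "y": 0, "z": -3.5, "grip": 50}, {"rx": 0, "ry": 0, "rz": 0, "x": -2, "y": 0, "z": -4, "grip": 100}, {"rx": 0, "ry": 0, "rz": 0, "x": -2, "y": 0, "z": -4, "grip": 100}]'

```text
time_s: 7.98
position: [0.5622, -0.0925, 0.4036]
tcp_rot: [0.001, 0.728, 0.685, 0.001]
force: [-0.6, -0.2, -0.4]
opening: 0.635
```

```bash
python3 - <<'E'
from st import *
from plant import optics
c=optics.camera("wrist"); cv2.imwrite("pics/wrist7.png",c["image"][:,:,::-1]); W=world(c)
s,Rm=rep()
T=target(); q=W[c["range_z"]>0]; d=q[:,:2]-C; k=np.c_[d@T[:2,0],-d@T[:2,1],q[:,2]]
m=(abs(k[:,0])<.075)&(abs(k[:,1])<.035)&(k[:,2]>.099)&(k[:,2]<.125)
r=cv2.minAreaRect((k[m][:,:2]*1e4).astype(np.float32));print(r)
for x in np.arange(-.055,.06,.01):
    b=k[m&(abs(k[:,0]-x)<.003)]
    if len(b): print(round(x,3),len(b),np.percentile(b[:,2],[5,50,95]),np.percentile(b[:,1],[1,99]))
E
```

```text
t 8.025 pos [ 0.5619 -0.0917  0.402 ] carton x,y mm -53.866363907959176 0.4931609587890187 tip z 0.2290422890188904 F [-0.4216 -0.2901 -1.1862] op 0.7203979547856135
joints [-0.3581  0.2948  1.4923  0.0011  1.3542 -0.2982] rot to go [ 0.0006 -0.0009 -0.0016]
((13.63360595703125, -2.8594970703125), (1101.902099609375, 541.4744262695312), 0.058868855237960815)
-0.055 107 [0.1053 0.1063 0.1072] [-0.0258  0.0257]
-0.045 343 [0.105  0.1063 0.1074] [-0.0267  0.0266]
-0.035 365 [0.105  0.1062 0.1073] [-0.0262  0.0264]
-0.025 347 [0.105  0.1063 0.1075] [-0.0271  0.0259]
-0.015 411 [0.108  0.1093 0.1104] [-0.0269  0.0266]
-0.005 411 [0.108  0.1093 0.1104] [-0.0261  0.0257]
0.005 412 [0.1081 0.1093 0.1106] [-0.0258  0.0254]
0.015 462 [0.1079 0.1093 0.1103] [-0.0269  0.0265]
0.025 482 [0.1081 0.1093 0.1105] [-0.026   0.0256]
0.035 431 [0.1081 0.1093 0.1105] [-0.0258  0.0263]
0.045 500 [0.108  0.1093 0.1105] [-0.027   0.0258]
0.055 381 [0.108  0.1093 0.1104] [-0.0262  0.0256]
```

View pics/wrist7.png

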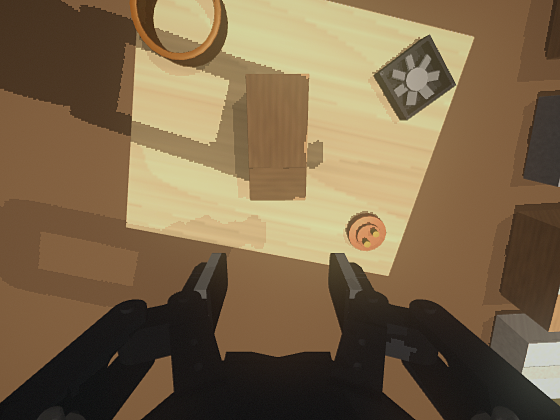

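Call:
send_rows --motion '[{"rx": 0, "ry": 0, "rz": 0, "x": 0.9, "y": 0.02, "z": 0, "grip": 100}, {"rx": 0, "ry": 0, "rz": 0, "x": 1.6, "y": 0.03, "z": 0, "grip": 100}, {"rx": 0, "ry": 0, "rz": 0, "x": 1.84, "y": 0.03, "z": 0.6, "grip": 100}, {"rx": 0, "ry": 0, "rz": 0, "x": 1.84, "y": 0.03, "z": 1.6, "grip": 100}, {"rx": 0, "ry": 0, "rz": 0, "x": 1.84, "y": 0.03, "z": 2.2, "grip": 100}]'

```text
time_s: 8.65
position: [0.5654, -0.0349, 0.3334]
tcp_rot: [-0.002, 0.727, 0.686, -0.0]
force: [-0.3, -1.0, 0.2]
opening: 1.0
```

```bash
python3 -c "
from st import *
togo(.0014,-.0003,.235)"
```

```text
t 8.65 pos [ 0.5654 -0.0349  0.3334] carton x,y mm 3.0703070291297094 0.2920945423059709 tip z 0.16041898538582117 F [-0.2819 -0.9718  0.1862] op 0.9995138791673671
joints [-0.2589  0.3454  1.5959  0.0013  1.2039 -0.2012] rot to go [-0.0033 -0.0019  0.0002]
shift units [-0.062   0.0306  3.2804]
```

Call:
send_rows --motion '[{"rx": -0.002, "ry": -0.002, "rz": 0, "x": -0.05, "y": 0.02, "z": 0.8, "grip": 100}, {"rx": -0.002, "ry": -0.002, "rz": 0, "x": -0.05, "y": 0.02, "z": 1.7, "grip": 100}, {"rx": -0.002, "ry": -0.002, "rz": 0, "x": -0.05, "y": 0.02, "z": 2.6, "grip": 100}, {"rx": -0.002, "ry": -0.002, "rz": 0, "x": -0.05, "y": 0.02, "z": 3.28, "grip": 100}, {"rx": -0.002, "ry": -0.002, "rz": 0, "x": -0.05, "y": 0.02, "z": 3.28, "grip": 100}]'

```text
time_s: 9.28
position: [0.5644, -0.0349, 0.2325]
tcp_rot: [-0.003, 0.727, 0.687, -0.002]
force: [-0.3, -0.4, -0.4]
opening: 1.001
```

```bash
python3 - <<'E'
from st import *
from plant import optics
togo(.0014,-.0003,.235)
c=optics.camera("wrist"); cv2.imwrite("pics/wrist8.png",c["image"][:,:,::-1])
E
```

```text
t 9.275 pos [ 0.5644 -0.0349  0.2325] carton x,y mm 3.061268568059593 1.294894532206263 tip z 0.05948987027278896 F [-0.3073 -0.3824 -0.3947] op 1.0009377055960562
joints [-0.2589  0.4577  1.7057 -0.0003  0.9854 -0.2017] rot to go [-0.0071 -0.0012  0.0015]
shift units [-0.0554  0.0525 -0.0841]
```

View pics/wrist8.png

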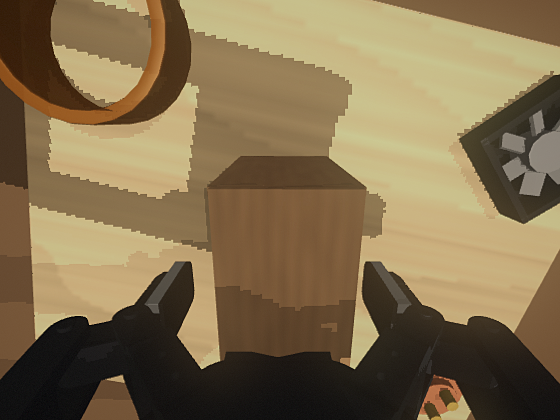

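Call:
send_rows --motion '[{"rx": -0.006, "ry": 0, "rz": 0.001, "x": -0.05, "y": 0.05, "z": 0, "grip": 100}, {"rx": -0.006, "ry": 0, "rz": 0.001, "x": -0.05, "y": 0.05, "z": 0, "grip": 80}, {"rx": -0.006, "ry": 0, "rz": 0.001, "x": -0.05, "y": 0.05, "z": 0, "grip": 70}, {"rx": -0.006, "ry": 0, "rz": 0.001, "x": -0.05, "y": 0.05, "z": 0, "grip": 65}, {"rx": -0.006, "ry": 0, "rz": 0.001, "x": -0.05, "y": 0.05, "z": 0, "grip": 60}]' --force 50

```text
time_s: 9.95
position: [0.5664, -0.0368, 0.2344]
tcp_rot: [0.0, 0.727, 0.686, 0.001]
force: [-2.1, 0.8, 3.8]
opening: 0.624
```

```bash
python3 -c "
from st import *
togo(.0014,-.0003,.2325)"
```

```text
t 9.95 pos [ 0.5664 -0.0368  0.2344] carton x,y mm 1.2050867816782669 -0.8403697524203941 tip z 0.06135990310065767 F [-2.0564  0.7912  3.7596] op 0.623685263192276
joints [-0.2617  0.4561  1.7027  0.001   0.9812 -0.2041] rot to go [ 0.0018 -0.0005  0.0003]
shift units [ 0.0065 -0.0181  0.062 ]
```

Call:
send_rows --motion '[{"rx": 0, "ry": 0, "rz": 0, "x": 0, "y": 0, "z": 0, "grip": 30}, {"rx": 0, "ry": 0, "rz": 0, "x": 0, "y": 0, "z": 0, "grip": 30}, {"rx": 0, "ry": 0, "rz": 0, "x": 0, "y": 0, "z": -0.1, "grip": 30}, {"rx": 0, "ry": 0, "rz": 0, "x": 0, "y": 0, "z": -0.25, "grip": 30}, {"rx": 0, "ry": 0, "rz": 0, "x": 0, "y": 0, "z": -0.4, "grip": 30}]' --force 50

```text
time_s: 10.58
position: [0.5663, -0.0368, 0.2464]
tcp_rot: [0.0, 0.727, 0.686, 0.001]
force: [0.3, -0.8, -3.4]
opening: 0.629
```

```bash
python3 -c "
from st import *
from plant import optics
togo(.0014,-.0003,.2325)
c=optics.camera('wrist'); cv2.imwrite('pics/wrist9.png',c['image'][:,:,::-1])
c=optics.camera('side'); cv2.imwrite('pics/side9.png',cv2.resize(c['image'][130:250,230:370,::-1],None,fx=5,fy=5,interpolation=cv2.INTER_CUBIC))
"
```

```text
t 10.575 pos [ 0.5663 -0.0368  0.2464] carton x,y mm 1.223918392933809 -0.769034079062011 tip z 0.07340569047103576 F [ 0.2944 -0.8434 -3.4352] op 0.629495572234006
joints [-0.2617  0.4408  1.6918  0.001   1.0078 -0.2041] rot to go [ 0.0013 -0.0006  0.0003]
shift units [ 0.0056 -0.0163  0.4635]
```

View pics/side9.png

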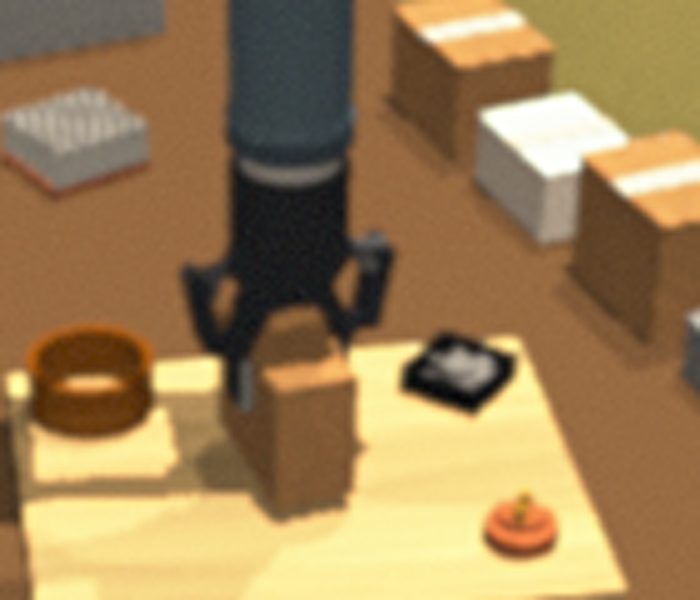

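View pics/wrist9.png

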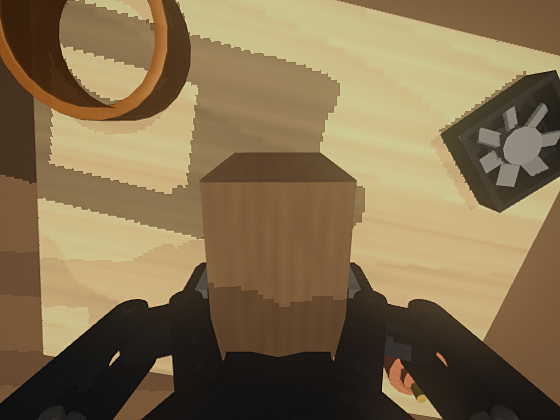

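The carton is gripped and is rising with the arm. I'll continue to 100 mm.

Call:
send_rows --motion '[{"rx": 0, "ry": 0, "rz": 0, "x": 0, "y": 0, "z": -0.5, "grip": 30}, {"rx": 0, "ry": 0, "rz": 0, "x": 0, "y": 0, "z": -1.1, "grip": 30}, {"rx": 0, "ry": 0, "rz": 0, "x": 0, "y": 0, "z": -1.7, "grip": 30}, {"rx": 0, "ry": 0, "rz": 0, "x": 0, "y": 0, "z": -2.3, "grip": 30}, {"rx": 0, "ry": 0, "rz": 0, "x": 0, "y": 0, "z": -2.7, "grip": 30}]'

```text
time_s: 11.3
position: [0.5665, -0.0369, 0.3298]
tcp_rot: [0.002, 0.727, 0.686, 0.002]
force: [0.7, -0.3, -3.1]
opening: 0.623
```

Call:
send_rows --motion '[{"rx": 0, "ry": 0, "rz": 0, "x": 0, "y": 0, "z": -0.18, "grip": 30}, {"rx": 0, "ry": 0, "rz": 0, "x": 0, "y": 0, "z": -0.28, "grip": 30}, {"rx": 0, "ry": 0, "rz": 0, "x": 0, "y": 0, "z": -0.28, "grip": 30}, {"rx": 0, "ry": 0, "rz": 0, "x": 0, "y": 0, "z": -0.28, "grip": 30}]'

```text
time_s: 11.8
position: [0.5664, -0.0369, 0.3375]
tcp_rot: [0.001, 0.727, 0.686, 0.001]
force: [0.0, -0.6, -3.2]
opening: 0.63
```

```bash
python3 - <<'E'
from st import *
from plant import optics
for n in ["wrist","side","top"]:
    c=optics.camera(n); np.savez(f"{n}10.npz",**c); im=c["image"][:,:,::-1]
    if n=="side": im=cv2.resize(im[100:240,220:380],None,fx=4.5,fy=4.5,interpolation=cv2.INTER_CUBIC)
    cv2.imwrite(f"pics/{n}10.png",im)
    if n=="wrist":
        W=world(c); T=target(); q=W[c["range_z"]>0]; d=q[:,:2]-C; k=np.c_[d@T[:2,0],-d@T[:2,1],q[:,2]]
        m=(abs(k[:,0]-.04)<.025)&(abs(k[:,1])<.024)&(k[:,2]>.19)&(k[:,2]<.23); p=k[m]
        A=np.c_[p[:,:2],np.ones(len(p))]
        co=np.linalg.lstsq(A,p[:,2],rcond=None)[0]
        r=p[:,2]-A@co; g=abs(r)<.003; co=np.linalg.lstsq(A[g],p[g,2],rcond=None)[0]
        print("top plane slope x,y, z0",co,g.sum(),len(p))
        f=(abs(k[:,0]-.056)<.006)&(abs(k[:,1])<.02)&(k[:,2]>.125)&(k[:,2]<.203); p=k[f]
        if len(p)>20: print("end face",len(p),np.percentile(p,[2,50,98],axis=0),np.polyfit(p[:,2],p[:,0],1),np.polyfit(p[:,1],p[:,0],1))
rep()
E
```

```text
top plane slope x,y, z0 [-0.0156  0.0003  0.2129] 14783 16388
end face 2094 [[ 0.0564 -0.0193  0.1268]
 [ 0.0566  0.      0.1785]
 [ 0.0568  0.0191  0.2022]] [0.0012 0.0564] [-0.0007  0.0566]
t 11.95 pos [ 0.5664 -0.0369  0.3377] carton x,y mm 1.1428578196042019 -0.8624542892301582 tip z 0.16470209575303568 F [-0.2542  0.9421 -3.3259] op 0.6239050800157069
joints [-0.2618  0.3412  1.5907  0.0009  1.2059 -0.204 ] rot to go [ 0.0039 -0.0001  0.0003]
```

View pics/side10.png

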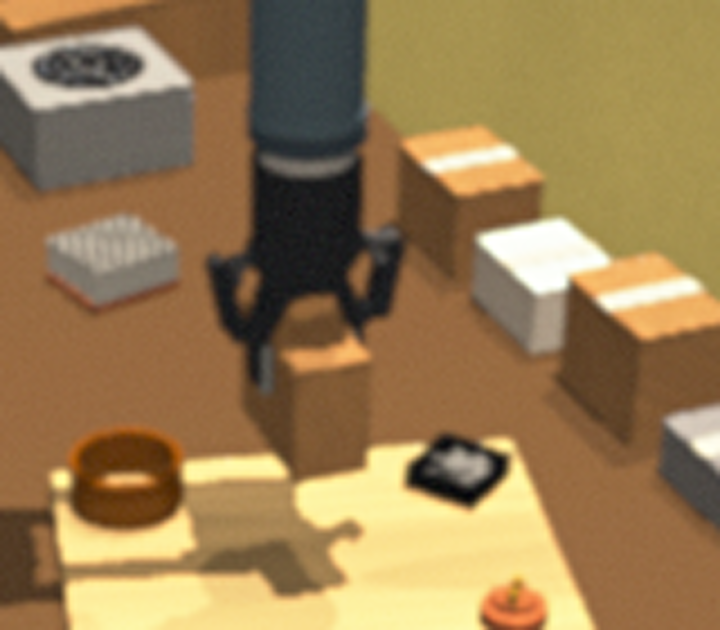

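View pics/wrist10.png

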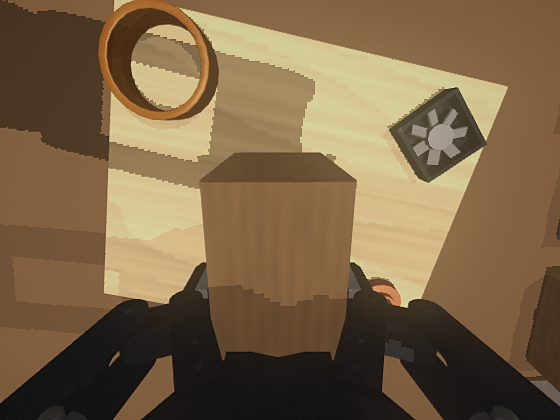

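Call:
send_rows --motion '[{"rx": 0, "ry": 0, "rz": 0, "x": 0, "y": 0, "z": 0, "grip": 30}, {"rx": 0, "ry": 0, "rz": 0, "x": 0, "y": 0, "z": 0, "grip": 30}, {"rx": 0, "ry": 0, "rz": 0, "x": 0, "y": 0, "z": 0, "grip": 30}, {"rx": 0, "ry": 0, "rz": 0, "x": 0, "y": 0, "z": 0, "grip": 30}]'

```text
time_s: 12.45
position: [0.5664, -0.0369, 0.3377]
tcp_rot: [0.001, 0.727, 0.686, 0.001]
force: [-0.4, -0.2, -2.9]
opening: 0.624
```

```bash
python3 - <<'E'
from st import *
from plant import optics
c=optics.camera("wrist"); W=world(c); T=target(); q=W[c["range_z"]>0]; d=q[:,:2]-C; k=np.c_[d@T[:2,0],-d@T[:2,1],q[:,2]]
for x in np.arange(.015,.056,.005):
    b=k[(abs(k[:,0]-x)<.002)&(abs(k[:,1])<.02)&(k[:,2]>.19)&(k[:,2]<.235)]
    if len(b): print(round(x,3),len(b),np.percentile(b[:,2],[5,50,95]))
f=(abs(k[:,0]-.056)<.006)&(abs(k[:,1])<.02)&(k[:,2]>.125)&(k[:,2]<.203); p=k[f]; print("face slope",np.polyfit(p[:,2],p[:,0],1),p[:,2].min())
s,_=rep(); print("dq",s["dq"])
a=np.load("top0.npz"); b=optics.camera("top"); cv2.imwrite("pics/top11.png",b["image"][:,:,::-1])
D=np.abs(a["image"].astype(int)-b["image"]).max(2)
for n,(u,v,r) in dict(fan=(271,156,18),copper=(334,171,12),tape=(248,241,20),closed=(119,268,22),heatsink=(119,200,22),radiator=(454,185,35)).items():
    g1=a["image"][v-r:v+r,u-r:u+r].mean(2).astype(np.float32);g2=b["image"][v-r:v+r,u-r:u+r].mean(2).astype(np.float32)
    print(n,cv2.phaseCorrelate(g1,g2,cv2.createHanningWindow(g1.shape[::-1],cv2.CV_32F)),D[v-r:v+r,u-r:u+r].mean())
E
```

```text
0.015 997 [0.2118 0.2127 0.2136]
0.02 1049 [0.2117 0.2126 0.2136]
0.025 1090 [0.2118 0.2127 0.2136]
0.03 1135 [0.2117 0.2127 0.2136]
0.035 1173 [0.2117 0.2127 0.2136]
0.04 1219 [0.2117 0.2127 0.2136]
0.045 1281 [0.2117 0.2126 0.2136]
0.05 1349 [0.2117 0.2127 0.2136]
0.055 2508 [0.1933 0.2117 0.2134]
face slope [0.0012 0.0563] 0.1252290381718356
t 12.5 pos [ 0.5664 -0.0369  0.3377] carton x,y mm 1.1400549931173438 -0.8717207671127731 tip z 0.16474622553071933 F [-0.5059 -1.1249 -3.7465] op 0.6254499357897305
joints [-0.2618  0.3412  1.5907  0.0009  1.2059 -0.204 ] rot to go [ 0.004  -0.      0.0003]
dq [-0.0005 -0.0002  0.0012 -0.0002  0.0004 -0.0009]
fan ((-0.24518225050644205, -0.20277307786336607), 0.7664745781156752) 39.10648148148148
copper ((0.6893907716466927, -0.19462252602983376), 0.7899712539381452) 53.42534722222222
tape ((-0.04395561474172993, 0.689552207739542), 0.6259566959738732) 59.2225
closed ((0.6238974095817902, 0.45900942069906847), 1.1600414323218076) 17.40909090909091
heatsink ((0.4096031694041393, 0.5216399682024608), 0.9706307361744069) 17.77634297520661
radiator ((0.16013995552523852, 0.09063102057951511), 0.9169554375571969) 13.125510204081632
```

View pics/top10.png

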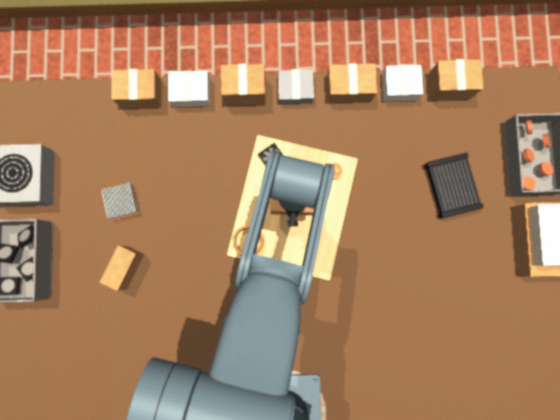

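```bash
python3 -c "
from plant import close_job
print(close_job())"
```

```text
the job is handed in; nothing more can be done
None
```

The carton is closed and held about 10 cm above the board. I handed the job in at about 12.6 s with the gripper still holding it.

- **Folding:** I pushed the short flap down flat first, then the long flap over it, with the shut fingertips, pressing each with about 9 N. Wrist depth before the grip put the short flap's top at 106 mm and the long flap's at 109 mm, both even along their length. The carton had not shifted or tipped.
- **Lift:** I gripped it across the 54 mm width at 50 N (opening about 53 mm) and lifted it straight up 103 mm.
- **Last checks:**
  - The carton's top was at 212.7 mm, even to 0.1 mm along its visible part.
  - Its end face was vertical to about 0.001 rad.
  - The arm was still, and the vertical force of about 3–3.7 N matches the carton's weight.
- **Disagreement:** The first fit of the top plane showed a 0.016 slope because gripper pixels were mixed in. Repeating it strip by strip showed the top level.
- **Other things:** The top view shows shifts under 0.7 px for all six bystanders. The fan, copper block and tape roll were partly hidden by the arm or its shadow, so their comparison is weaker, but the wrist and side views also showed all three undisturbed.

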